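Press the push-on cap down a leaning roller axle

ROBOT

A 7-joint arm with a two-finger parallel gripper is mounted at the origin on a cart in front of the work surface, level with it; the furniture and walls round the work are solid. World frame = base frame: x ahead of the robot, y to its left, z up, the work surface at z = 0. Lengths are in m, angles in rad, forces in N, time in s.
With the tool pointing down it reaches from about 0.4 to 0.925 m from the base axis. Payload 5.6 kg.
Tool frame: the origin (TCP) lies on the mounting face of the last link; the fingertips stand 173 mm ahead of it and the grasp point (between the pads) lies 155 mm ahead of it; x points along the fingers, z is the direction in which the jaws open and shut, and the axes are right-handed (so a half turn about x gives the same grasp; the last joint's range is limited). The gripper opens to 85 mm and grips with 20 to 120 N. Pads are 22 mm wide; open, the fingers measure 114 mm over their backs; the gripper's body (76 mm by 85 mm) begins 54 mm behind the grasp point. The pads swing forward as they close: fully open they stand 13 mm farther back than shut.
Start: joints at [-1.166, 0.468, -0.012, 1.603, 0.006, 1.071, -0.056], TCP at [0.281, 0.586, 0.405] pointing down, gripper open.
Joint ranges: [-2.53, 2.53], [-0.31, 2.02], [-1.57, 1.55], [0.28, 2.44], [-1.29, 4.43], [0.15, 1.84], [-2.92, 2.92]. Speed limits (rad/s): [2.57, 2.57, 3.14, 3.14, 3.14, 3.14, 3.14].

INTERFACE

Orientations are given as a unit quaternion [x, y, z, w].
In Python, from bench import * gives the robot as it stands.
- The arm moves only by the shell command python3 -m jog 'ROWS' [FORCE]. ROWS is JSON, one flat list of numbers, 7 for each row, row after row: the turn, a rotation vector about the tool's x, y, z in degrees, then the shift along the tool's x, y, z in cm, then the closure, from 0 (fully open) to 1 (shut). A call has 1 to 20 rows; each row is the pose to reach, as a shift and turn from the pose commanded when the call began, along the tool's axes at that moment; what a row does not reach only later rows make up. A row lasts 1/10 s, in which the tool goes at most 50 mm and 8.59 degrees, less where a joint would pass 70% of its speed; a pose out of reach is approached as far as the arm can. A call with a gripper value outside its range is refused whole. The fingers move at their own pace and stop on an object; FORCE is the grip in N (left out, the last holds). Time passes only in rows, so rows that repeat a pose let the fingers close. It gives the time, the measured TCP pose, the force and the opening at its end, in the units of the state.
- state(): the state, without advancing time (a new reading comes with each control period).
- snapshot(name): name is "side" or "top"; returns a dict with "frame" (420x560x3 uint8, blue, green, red), "K" (3x3 intrinsics, pixels), "R" (3x3) and "t" (3): a world point X has camera coordinates R X + t. Camera axes: x right, y down, z forward; pixel columns grow to the right and rows downward; lengths in m; the calibration is good to about 2 mm. A picture is of the moment at which its call begins. There is no depth.
- job_done(): hands the job in, once; it reports no verdict.
The state is a dict: "time": time; "q": joint angles; "qd": joint speeds; "joint_efforts": joint torques, N m; "tcp_pos": TCP position; "ee_rot": TCP orientation; "contact_force": force on the tool from outside, world axes, zero at the start; "moment": the same for the moment, N m; "width": finger opening in m.
Only numpy, scipy, OpenCV 4.12 (cv2) and the standard library are available. Lean on these libraries where they do the work, as an engineer would, in place of code of your own. Each camera call takes 0.05 s, during which the arm holds its last target.

TASK

The roller on the grey bracket is loose on its leaning axle: take the domed steel push-on cap standing on the bench, set its open end over the bare end of the axle and press it straight down the axle until it sits square and fully home against the roller's hub. Let go of it there, and leave the other things on the bench where they are.

Things in the scene. Friction and masses are not known exactly. Their poses are not given: they have to be found in the camera images.
- cap_mid (a point): Push-on axle cap: round plain steel, ribbed side, 30 mm in diameter, 30 mm tall (about 37 g), standing open end down. Point: its centre, 15 mm above the open end; z points to the closed end (flat 22 mm across; bevel over the top 5 mm, straight side below). The bore is 14 mm wide, 24 mm deep; four sprung teeth 5 mm inside the mouth leave about a 10 mm opening.
- axle: Bare steel axle of the grey bracket (fixed; base 104 x 84 mm): 12 mm thick, leaning 30 deg from vertical. Origin: middle of the outer face of the roller's hub (26 mm wide, 8 mm proud of the grey 54 mm roller, which turns freely). z points out and up along the axle; the tip is 20 mm from the origin, the last 9 mm taper to 7 mm. The open end of the cap must stop on the hub face.
- loupe_mid (a point): A black eye loupe, a short barrel 32 mm across and 26 mm tall, standing on the bench; not to be disturbed. The point is its centre.
- gauge_pin_mid (a point): A plain solid steel gauge pin, 12 mm thick and 30 mm tall, standing on the bench; not to be disturbed. The point is its centre.
- hex_key_mid (a point): A dark hex key, 72 x 28 mm and 7 mm high, lying on the bench; not to be disturbed. The point is its middle.
- screwdriver_mid (a point): A screwdriver 192 mm long, lying on the bench; not to be disturbed. The point is its middle.
- axle_home (a point): Where the cap's centre lies when fully home: on the axle, 15 mm out from the hub face; axes as the axle's. On the way down the teeth meet the taper with the open end about 12 mm from the hub; from there they bite and it takes a push of about 6 to 13 N along the axle to move the cap, until it stops hard on the hub. Not yet bitten, it falls off if let go.
There are look-alikes about, which are no part of the job. Leave any orange look-alike of the part that bears cap_mid alone.

How it is judged:
By the outcome, as a careful person would: the job done as asked, in the order asked, and still so for the second after the job is handed in, with the robot touching nothing.
It also fails if it takes over 48 s, if anything falls off the work surface, if the arm or the gripper's body presses on something with over 40 N, if the wrist force passes 120 N, or if a joint passes its speed limit or range.

## Working session

There is one attempt and no reset: what is moved stays moved. The work goes in short steps, Python scripts to look and compute and a shell command to move; the robot and the scene stay as the last step left them, time stands still between calls to the robot, and variables do not carry over. Pictures are saved under pics/ and viewed, and the job is handed in when it is done.

```bash
ls; mkdir -p pics
python3 - <<'E'
from bench import *
import cv2,numpy as np,pickle
s=state();print({k:np.round(v,3).tolist() for k,v in s.items()})
for n in("side","top"):
    d=snapshot(n);cv2.imwrite(f"pics/{n}0.png",d["frame"]);pickle.dump(d,open(f"{n}0.pkl","wb"))
    print(n,d["K"],d["R"],d["t"])
E
```

```text
pics
{'time': 0.0, 'q': [-1.166, 0.468, -0.012, 1.604, 0.006, 1.071, -0.056], 'qd': [0.0, -0.0, -0.0, 0.0, 0.001, -0.001, 0.0], 'joint_efforts': [-0.0, -53.24, 0.021, -25.13, 0.011, 0.008, 0.0], 'tcp_pos': [0.281, 0.586, 0.404], 'ee_rot': [-0.377, 0.599, 0.376, 0.598], 'contact_force': [0.087, 0.361, 0.744], 'moment': [0.022, 0.067, -0.029], 'width': 0.085}
side [[414.86123624   0.         278.67302508]
 [  0.         414.86123624 206.06222162]
 [  0.           0.           1.        ]] [[ 0.964063   -0.265285    0.01436682]
 [-0.0939543  -0.39102002 -0.9155741 ]
 [ 0.24850579  0.88132129 -0.4018926 ]] [-0.49785473  0.11943357  0.98774754]
top [[383.39448981   0.         282.63958658]
 [  0.         383.39448981 212.45468688]
 [  0.           0.           1.        ]] [[-0.01050893 -0.99986502  0.01262983]
 [-0.98090342  0.00785486 -0.19433677]
 [ 0.19421133 -0.01443091 -0.98085356]] [-0.01745854  0.51122901  1.0396727 ]
```

View pics/side0.png

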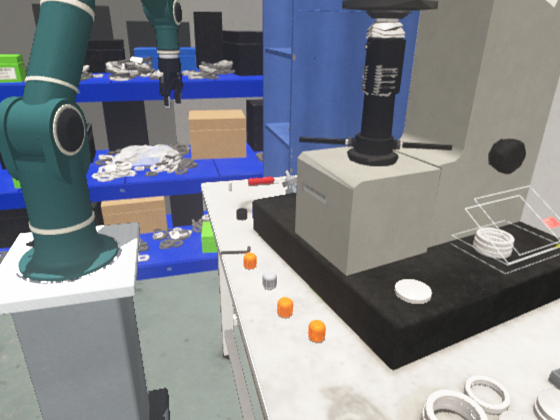

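View pics/top0.png

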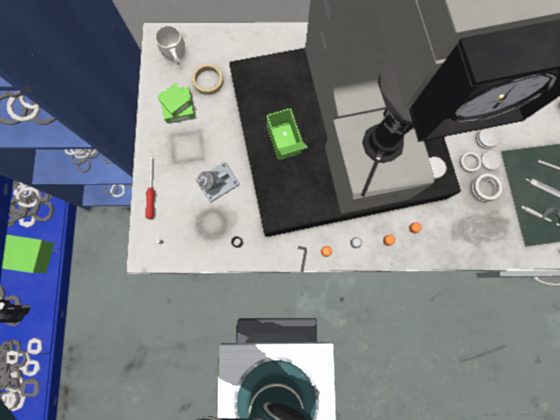

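The top view shows the steel cap at about (356,242), with orange look-alikes at (326,251), (389,240) and (415,228). The bracket is at about (217,181), the gauge pin at (159,241) and the loupe at (237,241). In the side view the grey cap is at (270,281) and the bracket at (292,183). I'll enlarge to confirm.

Run:
```python
import cv2,numpy as np
s=cv2.imread("pics/side0.png");t=cv2.imread("pics/top0.png")
r=lambda a,k:cv2.resize(a,None,fx=k,fy=k,interpolation=cv2.INTER_CUBIC)
a=r(s[160:300,220:340],4)[:560,:400];
cv2.imwrite("pics/c1.png",np.hstack([r(s[240:300,235:300],6)[:360],r(t[220:280,310:375],6)]))
cv2.imwrite("pics/c2.png",np.hstack([r(s[165:215,255:305],8),r(t[155:205,190:240],8)]))
```

```text
(no output)
```

View pics/c1.png

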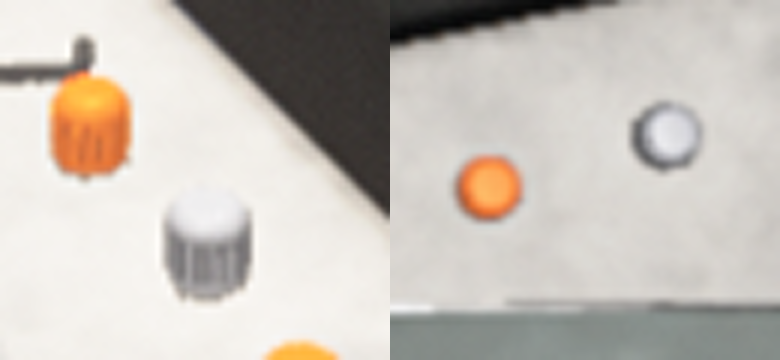

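View pics/c2.png

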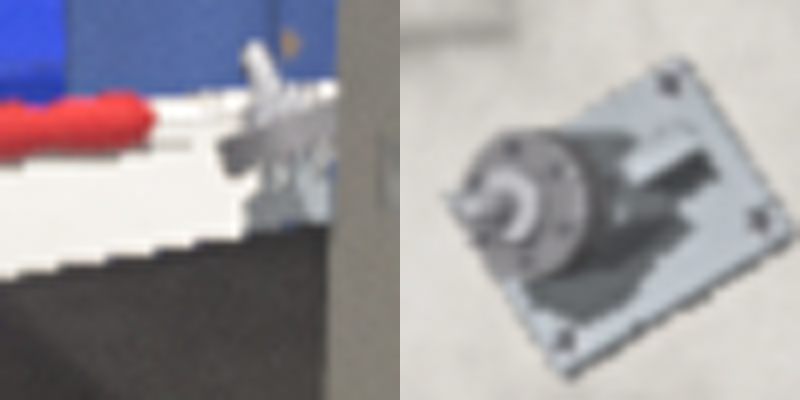

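The only non-orange ribbed domed cap is the steel one, at side (270,281) and top (356,242). It fits the description, so I'll measure it along with the axle.

```bash
cat > h.py <<'E'
import cv2,numpy as np,pickle
def load(n): return pickle.load(open(n+".pkl","rb"))
def ray(d,u,v):
    R,t=np.array(d["R"]),np.array(d["t"]).ravel()
    c=-R.T@t; w=R.T@np.linalg.solve(np.array(d["K"]),[u,v,1.]); return c,w/np.linalg.norm(w)
def plane(d,u,v,z):
    c,w=ray(d,u,v); return c+w*(z-c[2])/w[2]
def tri(d1,p1,d2,p2):
    c1,w1=ray(d1,*p1);c2,w2=ray(d2,*p2)
    A=np.stack([w1,-w2],1);s=np.linalg.lstsq(A,c2-c1,rcond=None)[0]
    a,b=c1+s[0]*w1,c2+s[1]*w2; return (a+b)/2,np.linalg.norm(a-b)
def proj(d,X):
    p=np.array(d["K"])@(np.array(d["R"])@X+np.array(d["t"]).ravel());return p[:2]/p[2]
E
python3 - <<'E'
from h import *
S,T=load("side0"),load("top0")
def cen(img,x0,x1,y0,y1,f):
    c=img[y0:y1,x0:x1].astype(np.uint8); m=f(c).astype(np.uint8)
    n,l,st,ce=cv2.connectedComponentsWithStats(m)
    for i in range(1,n):
        if st[i][4]>15: print(st[i]+[x0,y0,0,0,0],ce[i]+[x0,y0])
g=lambda c:cv2.cvtColor(c,cv2.COLOR_BGR2GRAY)
print(g(S["frame"])[262:296:2,258:284:2]); print(g(T["frame"])[232:252,346:368:1])
E
```

```text
[[242 238 238 237 236 237 238 238 239 240 240 235 220]
 [241 238 237 236 235 237 238 238 238 239 240 238 228]
 [241 239 239 238 236 237 238 239 240 239 239 238 235]
 [241 240 238 238 238 238 239 240 240 239 238 237 238]
 [241 240 240 240 241 237 240 242 240 239 239 239 239]
 [240 241 242 239 239 238 239 238 238 241 238 239 240]
 [243 243 238 229 239 238 238 239 233 229 242 241 239]
 [244 245 210 220 235 241 241 238 223 190 242 239 238]
 [243 245 187 176 216 229 226 217 189 154 243 239 239]
 [244 246 190 129 163 163 168 154 132 143 243 241 240]
 [243 246 186 129 161 130 145 134 135 143 242 241 240]
 [245 244 202 131 159 136 149 139 133 177 243 241 241]
 [244 243 245 145 162 135 146 139 142 212 244 243 241]
 [244 244 245 191 168 168 167 164 206 243 243 242 242]
 [243 244 242 242 240 216 216 242 245 245 244 244 243]
 [244 244 242 243 244 244 244 243 242 243 243 244 244]
 [243 245 243 244 244 244 243 242 242 244 245 244 243]]
[[204 206 206 207 209 209 209 210 209 209 208 208 208 210 213 213 214 215
  215 214 212 210]
 [208 210 209 210 210 210 211 211 210 210 212 208 209 211 212 213 213 2
[... 996 characters left out ...]
9 225 221 204 180 182 207 217
  217 216 214 212]
 [219 220 221 220 184 121 103 142 178 199 213 212 197 164 158 187 212 218
  216 215 214 213]
 [220 220 221 222 210 164 110 102 134 154 165 165 152 131 168 204 215 216
  216 215 214 212]
 [219 219 220 220 219 205 166 129 110 107 123 135 139 150 194 214 216 216
  216 216 216 215]
 [218 218 219 219 218 218 212 201 175 153 175 197 204 206 214 216 215 215
  216 218 218 216]
 [218 217 218 218 218 217 218 217 213 209 215 221 221 219 216 216 215 215
  216 218 217 215]
 [218 217 217 216 217 218 216 217 218 219 220 219 216 217 216 216 215 216
  217 218 216 214]
 [216 216 215 215 217 218 218 218 219 218 219 217 216 216 217 218 218 218
  218 217 216 213]]
```

Run:
```python
import cv2,numpy as np
s=cv2.imread("pics/side0.png");t=cv2.imread("pics/top0.png")
def g(a,x0,y0,k,st):
    b=cv2.resize(a,None,fx=k,fy=k,interpolation=cv2.INTER_NEAREST)
    for i in range(0,a.shape[1],st):
        cv2.line(b,(i*k,0),(i*k,b.shape[0]),(0,255,0),1);cv2.putText(b,str(x0+i),(i*k,10),0,.35,(0,0,255),1)
    for i in range(0,a.shape[0],st):
        cv2.line(b,(0,i*k),(b.shape[1],i*k),(0,255,0),1);cv2.putText(b,str(y0+i),(0,i*k+10),0,.35,(0,0,255),1)
    return b
cv2.imwrite("pics/g1.png",g(s[164:196,276:300],276,164,18,4))
cv2.imwrite("pics/g2.png",g(t[158:206,190:244],190,158,12,5))
```

```text
(no output)
```

View pics/g1.png

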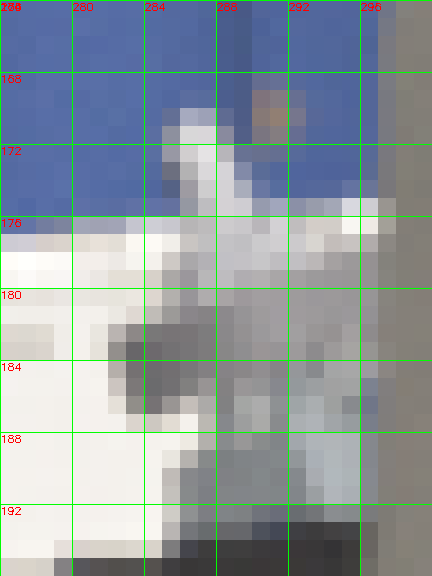

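View pics/g2.png

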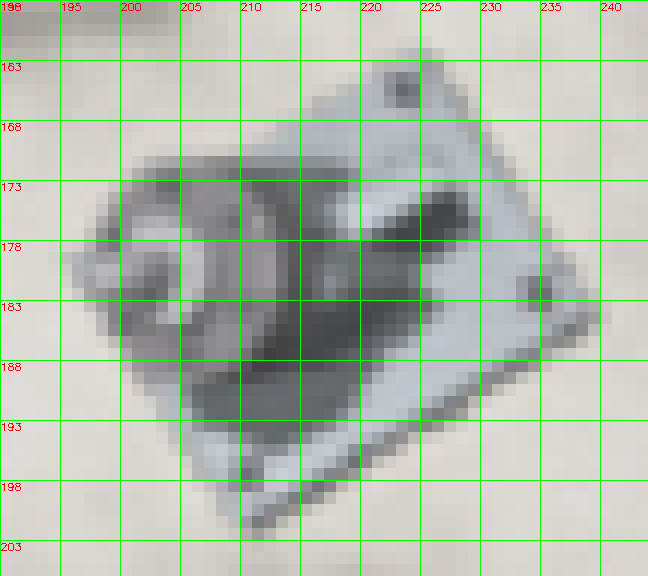

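Run:
```python
from h import *
S,T=load("side0"),load("top0")
np.set_printoptions(precision=4,suppress=True)
tip,e=tri(S,(286.4,170.7),T,(197.2,180.3));print("tip",tip,e)
for z in(0.006,0.01):
    c=[plane(T,*p,z) for p in((225,161.7),(239.7,183.6),(211,202))]
    print(z,c,[np.linalg.norm(c[1]-c[0]),np.linalg.norm(c[2]-c[1])])
    v=c[2]-c[1];print("long az",np.degrees(np.arctan2(v[1],v[0])));v=c[0]-c[1];print("short az",np.degrees(np.arctan2(v[1],v[0])))
# screw holes
h=[plane(T,*p,0.008) for p in((223.3,165),(234.5,182),(210.7,197.2))];print(h)
v=h[2]-h[1];print(np.degrees(np.arctan2(v[1],v[0])));v=h[0]-h[1];print(np.degrees(np.arctan2(v[1],v[0])))
for az in (30,40,60,110,120,130,135,140,150):
    a=np.radians(az);ax=np.array([np.sin(np.pi/6)*np.cos(a),np.sin(np.pi/6)*np.sin(a),np.cos(np.pi/6)])
    print(az,proj(T,tip-ax*.02),proj(S,tip-ax*.02), (tip-ax*.02))
# cap
f=S["frame"][255:305,250:295];g=cv2.cvtColor(f,cv2.COLOR_BGR2GRAY)
m=(g<215).astype(np.uint8);n,l,st,ce=cv2.connectedComponentsWithStats(m);print(st+[250,255,0,0,0])
f=T["frame"][225:260,340:375];g=cv2.cvtColor(f,cv2.COLOR_BGR2GRAY)
m=(g<195).astype(np.uint8);n,l,st,ce=cv2.connectedComponentsWithStats(m);print(st+[340,225,0,0,0])
print(tri(S,(270,281.3),T,(356,241.9)), plane(T,356.,241.9,.02),plane(S,270,281.3,.015))
```

```text
tip [0.5961 0.2126 0.0975] 0.004324738118617942
0.006 [array([0.6782, 0.1504, 0.006 ]), array([0.6091, 0.1051, 0.006 ]), array([0.5532, 0.1896, 0.006 ])] [np.float64(0.08262158795629289), np.float64(0.10132078814317992)]
long az 123.52056664195945
short az 33.26064423301217
0.01 [array([0.6768, 0.1498, 0.01  ]), array([0.608 , 0.1047, 0.01  ]), array([0.5522, 0.1889, 0.01  ])] [np.float64(0.08232474510830773), np.float64(0.10095676280722986)]
long az 123.52056664195945
short az 33.2606442330122
[array([0.6671, 0.1551, 0.008 ]), array([0.6136, 0.1205, 0.008 ]), array([0.5673, 0.1905, 0.008 ])]
123.49370632020451
32.863126891469996
30 [200.3143 184.2288] [283.3678 176.8829] [0.5874 0.2076 0.0802]
40 [200.8374 183.8798] [283.8055 177.0101] [0.5884 0.2062 0.0802]
60 [201.6669 182.9556] [284.8322 177.182 ] [0.5911 0.204  0.0802]
110 [202.0222 180.0518] [287.512  177.0519] [0.5995 0.2032 0.0802]
120 [201.7757 179.51  ] [287.9336 176.9345] [0.6011 0.204  0.0802]
130 [201.4337 179.0214] [288.2832 176.7931] [0.6025 0.205  0.0802]
135 [201.2299 178.8017] [288.4277 176.7147] [0.6032 0.2056 0.0802]
140 [201.0064 178.6007] [288.5504 176.6321] [0.6037 0.2062 0.0802]
150 [200.5069 178.2605] [288.7272 176.4565] [0.6047 0.2076 0.0802]
[[ 250  255   45   50 1693]
 [ 250  255    7   15   98]
 [ 277  255   18   19  189]
 [ 262  275   15   15  169]
 [ 277  297   17    8  101]]
[[ 340  225   35   35 1145]
 [ 373  229    2    3    4]
 [ 350  237   12   12   76]]
(array([ 0.431 , -0.2355,  0.0117]), np.float64(0.0026087180186277308)) [ 0.4287 -0.2335  0.02  ] [ 0.4311 -0.2401  0.015 ]
```

Run:
```python
from h import *
np.set_printoptions(precision=4,suppress=True)
S,T=load("side0"),load("top0")
a=T["frame"][163:203,188:228]; a=cv2.resize(a,None,fx=14,fy=14,interpolation=cv2.INTER_LANCZOS4)
cl=cv2.createCLAHE(3,(4,4)).apply(cv2.cvtColor(a,cv2.COLOR_BGR2GRAY));cv2.imwrite("pics/c3.png",cl)
mid=np.array([0.6157,0.1699,.008]);n=np.array([np.sin(np.radians(123.4)),-np.cos(np.radians(123.4)),0])
for d,p in((S,(286.4,170.7)),(T,(197.2,180.3))):
    c,w=ray(d,*p);X=c+w*(n@(mid-c))/(n@w);print(X)
    for z in(.07,.08,.09,.1,.11):print(z,plane(d,*p,z),n@(plane(d,*p,z)-mid))
```

```text
[0.5949 0.2014 0.1018]
0.07 [0.6219 0.2909 0.07  ] 0.07175411962296396
0.08 [0.6134 0.2628 0.08  ] 0.049196700426245576
0.09 [0.6049 0.2346 0.09  ] 0.026639281229527398
0.1 [0.5964 0.2065 0.1   ] 0.0040818620328091
0.11 [0.588  0.1784 0.11  ] -0.01847555716390929
[0.5895 0.2097 0.1128]
0.07 [0.6018 0.2189 0.07  ] 0.015359283441353429
0.08 [0.5989 0.2167 0.08  ] 0.011770954118401298
0.09 [0.596  0.2146 0.09  ] 0.008182624795449057
0.1 [0.5932 0.2124 0.1   ] 0.004594295472496925
0.11 [0.5903 0.2103 0.11  ] 0.001005966149544685
```

View pics/c3.png

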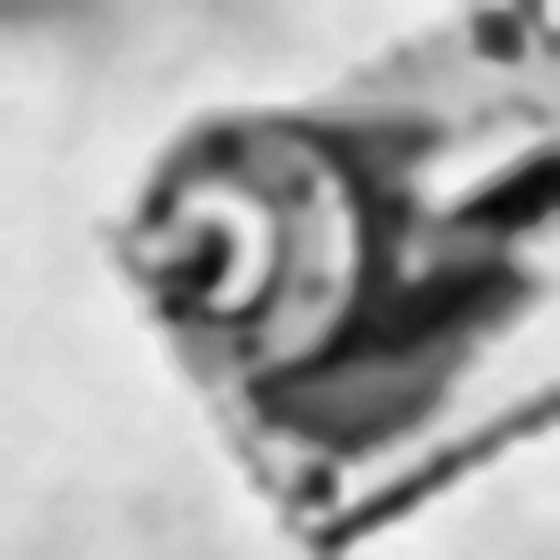

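Run:
```python
from h import *
np.set_printoptions(precision=4,suppress=True)
S,T=load("side0"),load("top0")
a=np.radians(123.4);ax=np.array([.5*np.cos(a),.5*np.sin(a),np.cos(np.pi/6)])
e1=np.array([-np.sin(a),np.cos(a),0]);e2=np.cross(ax,e1)
def show(tip):
    print("tip",tip)
    for d,nm in((T,"T"),(S,"S")):
        pr=lambda p:(p+.5-[188,163])*14 if nm=="T" else p
        print(nm,"tip",pr(proj(d,tip)),"hub",pr(proj(d,tip-.02*ax)))
        for h,r in((0,.0035),(.02,.013),(.028,.027)):
            P=np.array([pr(proj(d,tip-h*ax+r*(np.cos(t)*e1+np.sin(t)*e2))) for t in np.linspace(0,6.28,60)])
            print("  r",r,"x",P[:,0].min(),P[:,0].max(),"y",P[:,1].min(),P[:,1].max())
show(np.array([0.5949,0.2014,0.1018]))
t,e=tri(S,(286.4,170.7),T,(199,180.6));print(e);show(t)
```

```text
tip [0.5949 0.2014 0.1018]
T tip [190.5835 237.7531] hub [250.4251 235.0665]
  r 0.0035 x 175.7889133460959 205.41202701390972 y 219.85621240927765 255.65604654996253
  r 0.013 x 196.3074008140162 305.04295768519216 y 169.642410770244 300.3752974022863
  r 0.027 x 162.49504643153068 387.27805032544217 y 98.8241820825852 368.5584353743735
S tip [286.4019 170.7069] hub [288.7659 176.7966]
  r 0.0035 x 285.339601505006 287.46581056983524 y 170.28895262196514 171.1247787761627
  r 0.013 x 284.8235972157242 292.71641638701317 y 175.25110072799868 178.34089863558307
  r 0.027 x 281.52388033142967 297.916618883076 y 176.02149668473544 182.42970765948357
0.004152428597696413
tip [0.5946 0.2073 0.0994]
T tip [163.0039 243.0167] hub [223.1906 240.2464]
  r 0.0035 x 148.27656774462622 177.7655823395042 y 225.15933966029183 260.88064428075296
  r 0.013 x 169.31419239045005 277.56606976829835 y 174.96432614947508 305.4152580722562
  r 0.027 x 135.88814006952816 359.678127613897 y 104.2632159455041 373.41954729057966
S tip [285.7427 170.8504] hub [288.096  176.9112]
  r 0.0035 x 284.6854697417188 286.8014979365485 y 170.4344421455618 171.26622999746866
  r 0.013 x 284.1722039484743 292.0276482402069 y 175.3730418364636 178.44811638651123
  r 0.027 x 280.88813458825285 297.20324877228916 y 176.13980744505326 182.5177267519568
```

```bash
cat >> h.py <<'E'
from scipy.spatial.transform import Rotation as Ro
def tool(s): return np.array(s["tcp_pos"]),Ro.from_quat(s["ee_rot"])
def delta(p,R,p2,R2):
    """rows: turn deg, shift cm in tool axes"""
    return np.round(np.r_[(R.inv()*R2).as_rotvec(degrees=True),R.inv().apply(p2-p)*100],2)
def frame(xdir,zdir):
    x=np.array(xdir,float);x/=np.linalg.norm(x);z=np.array(zdir,float);z-=x*(x@z);z/=np.linalg.norm(z)
    return Ro.from_matrix(np.stack([x,np.cross(z,x),z],1))
E
python3 - <<'E'
from h import *
from bench import *
np.set_printoptions(precision=4,suppress=True)
p,R=tool(state());print(R.as_matrix())
S,T=load("side0"),load("top0")
for n,px in(("o1",(326,251)),("o2",(389,240)),("o3",(415,228)),("cap",(356,242)),("blk",(338,222)),("blk",(375,213)),("key",(304,250)),("loupe",(237,241))):print(n,plane(T,*px,.02))
E
```

```text
[[-0.0006 -0.9014  0.4331]
 [-0.0015  0.4331  0.9014]
 [-1.     -0.0001 -0.0016]]
o1 [ 0.4033 -0.1459  0.02  ]
o2 [ 0.4334 -0.3295  0.02  ]
o3 [ 0.4678 -0.4077  0.02  ]
cap [ 0.4284 -0.2335  0.02  ]
blk [ 0.4874 -0.1837  0.02  ]
blk [ 0.5132 -0.2934  0.02  ]
key [ 0.4067 -0.0828  0.02  ]
loupe [0.4344 0.1095 0.02  ]
```

Run:
```python
from h import *
from bench import *
p,R=tool(state())
for P,az in(((0.47,0.2,.38),20),((.43,-.235,.30),-28.6),((.43,-.235,.24),-28.6)):
    a=np.radians(az);print(delta(p,R,np.array(P),frame([0,0,-1],[np.cos(a),np.sin(a),0])))
```

```text
[ 4.434e+01 -8.000e-02  4.000e-02  2.430e+00 -3.370e+01 -2.659e+01]
[ 9.294e+01 -7.000e-02  8.000e-02  1.049e+01 -4.893e+01 -6.752e+01]
[ 9.294e+01 -7.000e-02  8.000e-02  1.649e+01 -4.893e+01 -6.751e+01]
```

```bash
python3 -m jog '[44.3,0,0,2.4,-33.7,-26.6,0, 44.3,0,0,2.4,-33.7,-26.6,0, 44.3,0,0,2.4,-33.7,-26.6,0, 44.3,0,0,2.4,-33.7,-26.6,0, 44.3,0,0,2.4,-33.7,-26.6,0, 44.3,0,0,2.4,-33.7,-26.6,0, 44.3,0,0,2.4,-33.7,-26.6,0, 44.3,0,0,2.4,-33.7,-26.6,0, 92.9,0,0,10.5,-48.9,-67.5,0.3, 92.9,0,0,10.5,-48.9,-67.5,0.3, 92.9,0,0,10.5,-48.9,-67.5,0.3, 92.9,0,0,10.5,-48.9,-67.5,0.3, 92.9,0,0,10.5,-48.9,-67.5,0.3, 92.9,0,0,10.5,-48.9,-67.5,0.3, 92.9,0,0,10.5,-48.9,-67.5,0.3, 92.9,0,0,10.5,-48.9,-67.5,0.3, 92.9,0,0,10.5,-48.9,-67.5,0.3, 92.9,0,0,10.5,-48.9,-67.5,0.3, 92.9,0,0,10.5,-48.9,-67.5,0.3, 92.9,0,0,10.5,-48.9,-67.5,0.3]' 60
python3 - <<'E'
from h import *
from bench import *
s=state();p,R=tool(s);print(s["time"],p,s["width"],s["q"]);
a=np.radians(-28.6)
print(delta(p,R,np.array([.43,-.235,.23]),frame([0,0,-1],[np.cos(a),np.sin(a),0])))
E
```

```text
time: 2.1
tcp_pos: [0.4297, -0.234, 0.2993]
ee_rot: [0.175, 0.686, -0.174, 0.685]
contact_force: [0.4, 0.2, 0.5]
width: 0.0599
2.1 [ 0.42972738 -0.23403482  0.29932031] 0.05990871733390387 [-0.05777059  0.38509034  0.58955709  2.10616403 -0.31626854  0.73696494
  0.23600783]
[-0.   -0.07 -0.01  6.93 -0.07  0.08]
```

```bash
python3 -m jog '[0,0,0,3,0,0,0.3, 0,0,0,6.5,0,0,0.3, 0,0,0,6.5,0,0,0.3]'
python3 - <<'E'
from h import *
from bench import *
s=state();p,R=tool(s);print(s["time"],p,s["width"])
for n in("side","top"):
    d=snapshot(n);pickle.dump(d,open(n+"1.pkl","wb"))
S,T=load("side1"),load("top1")
r=lambda a,k:cv2.resize(a,None,fx=k,fy=k,interpolation=cv2.INTER_CUBIC)
cv2.imwrite("pics/c4.png",np.hstack([r(S["frame"][215:305,225:315],4.4),r(T["frame"][190:280,310:400],4.4)]))
E
```

```text
time: 2.4
tcp_pos: [0.429, -0.2315, 0.2318]
ee_rot: [0.174, 0.688, -0.173, 0.683]
contact_force: [-0.9, 0.9, -0.3]
width: 0.0599
2.4 [ 0.42900594 -0.23148527  0.23175047] 0.05986332274065647
```

View pics/c4.png

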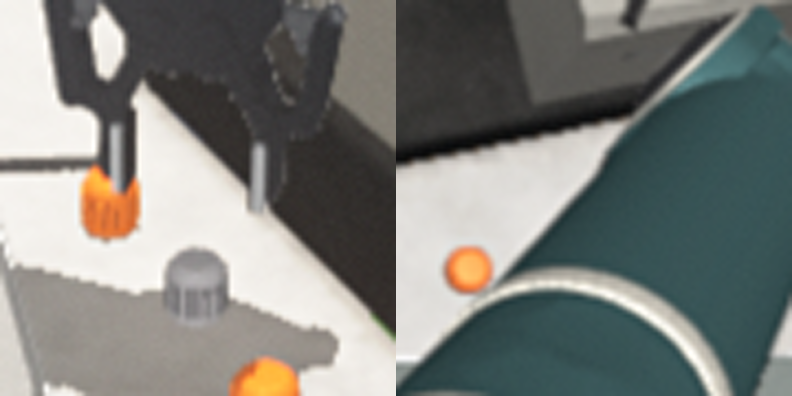

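Run:
```python
from h import *
from bench import *
s=state();p,R=tool(s);print(s["time"],p,R.as_matrix(),s["qd"])
S=load("side1")
for h in(.163,.166,.169,.173):
    for w in(-.03,.0,.03):print(h,w,proj(S,p+R.apply([h,0,w])))
print(proj(S,np.array([.43,-.235,.015])))
```

```text
2.5 [ 0.43024727 -0.23322248  0.2349389 ] [[-1.03270643e-03  4.76502846e-01  8.79172322e-01]
 [ 7.50713278e-04  8.79172912e-01 -4.76502284e-01]
 [-9.99999185e-01  1.67919364e-04 -1.26564453e-03]] [-0.00174276 -0.03261746  0.02149277 -0.02030162  0.00050681 -0.00394353
  0.00433415]
0.163 -0.03 [254.9303194  254.50663136]
0.163 0.0 [268.85456739 256.36344082]
0.163 0.03 [282.97535783 258.24645936]
0.166 -0.03 [254.94102498 255.75248757]
0.166 0.0 [268.84584078 257.61541459]
0.166 0.03 [282.94664784 259.50459995]
0.169 -0.03 [254.95170081 256.99488209]
0.169 0.0 [268.83713858 258.86388537]
0.169 0.03 [282.91801874 260.75919552]
0.173 -0.03 [254.96588919 258.64604819]
0.173 0.0 [268.82557345 260.52308935]
0.173 0.03 [282.87997185 262.42650099]
[268.90697962 280.04322801]
```

```bash
python3 -m jog '[0,0,0,1.5,-0.2,0.2,0.3, 0,0,0,3,-0.2,0.2,0.3, 0,0,0,4.2,-0.2,0.2,0.3, 0,0,0,5.2,-0.2,0.2,0.3, 0,0,0,5.9,-0.2,0.2,0.3, 0,0,0,5.9,-0.2,0.2,0.3, 0,0,0,5.9,-0.2,0.2,0.3]'
python3 - <<'E'
from h import *
from bench import *
s=state();p,R=tool(s);print(s["time"],p,s["width"],s["contact_force"])
S=snapshot("side");pickle.dump(S,open("side2.pkl","wb"))
r=lambda a,k:cv2.resize(a,None,fx=k,fy=k,interpolation=cv2.INTER_CUBIC)
cv2.imwrite("pics/c5.png",r(S["frame"][240:310,225:315],6))
E
```

```text
time: 3.2
tcp_pos: [0.4307, -0.2372, 0.1757]
ee_rot: [0.175, 0.685, -0.175, 0.685]
contact_force: [0.2, -0.1, 0.2]
width: 0.0597
3.2 [ 0.43071696 -0.23716372  0.17569003] 0.05973533903708678 [ 0.20606414 -0.10082754  0.15743311]
```

View pics/c5.png

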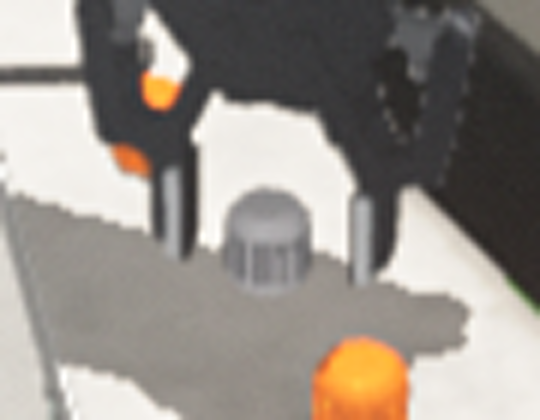

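```bash
python3 -m jog '[0,0,0,0,0,0,0.5, 0,0,0,0,0,0,0.7, 0,0,0,0,0,0,0.8, 0,0,0,0,0,0,0.9, 0,0,0,0,0,0,0.9, 0,0,0,0,0,0,0.9, 0,0,0,0,0,0,0.9]' 80
python3 - <<'E'
from h import *
from bench import *
s=state();p,R=tool(s);print(s["time"],p,s["width"],s["contact_force"])
S=snapshot("side");pickle.dump(S,open("side3.pkl","wb"))
r=lambda a,k:cv2.resize(a,None,fx=k,fy=k,interpolation=cv2.INTER_CUBIC)
cv2.imwrite("pics/c6.png",r(S["frame"][240:310,225:315],6))
E
```

```text
time: 3.95
tcp_pos: [0.4309, -0.2371, 0.1765]
ee_rot: [0.175, 0.685, -0.174, 0.686]
contact_force: [-1.4, 0.3, 6.8]
width: 0.027
3.95 [ 0.4309029  -0.23711722  0.17645173] 0.027047428798966135 [-1.37236759  0.25629636  6.82965125]
```

View pics/c6.png

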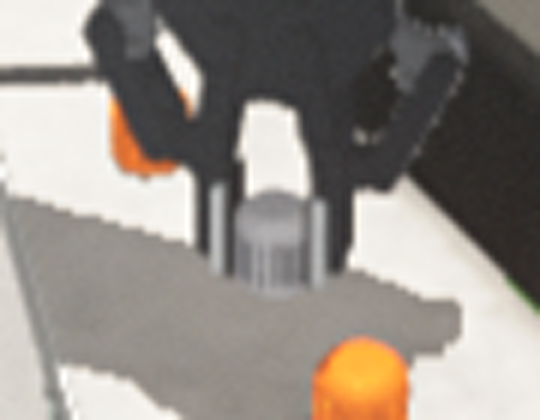

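```bash
cat >> h.py <<'E'
AZ=np.radians(123.4);AX=np.array([.5*np.cos(AZ),.5*np.sin(AZ),np.cos(np.pi/6)])
TIP=np.array([.594,.2073,.0994]);CAPX=.1615
RJ=frame(-AX,[np.cos(np.radians(27)),np.sin(np.radians(27)),0])
def tcp_for(mouth,tip=None,R=RJ):  # mouth distance above tip, along axle
    t=TIP if tip is None else tip
    return t+AX*(mouth+.015+CAPX)
E
python3 - <<'E'
from h import *
from bench import *
p,R=tool(state())
print(RJ.as_matrix())
a=np.radians(5)
print(delta(p,R,np.array([.47,.03,.36]),frame([0,0,-1],[np.cos(a),np.sin(a),0])))
print(tcp_for(.03),delta(p,R,tcp_for(.03),RJ), np.degrees((frame([0,0,-1],[np.cos(a),np.sin(a),0]).inv()*RJ).magnitude()))
E
```

```text
[[ 0.27524037 -0.39377939  0.87702938]
 [-0.41742393  0.77283556  0.47799839]
 [-0.8660254  -0.49765751  0.04834261]]
[-3.355e+01  5.000e-02 -2.000e-02 -1.835e+01  2.534e+01 -9.320e+00]
[0.53716286 0.29349804 0.27823425] [-55.08 -17.3  -25.97 -10.16  51.69 -16.02] 37.55239903352854
```

```bash
python3 -m jog '[0,0,0,-2,0,0,0.9, 0,0,0,-6,0,0,0.9, 0,0,0,-11,0,0,0.9, 0,0,0,-16,0,0,0.9, -33.5,0,0,-18.3,25.3,-9.3,0.9, -33.5,0,0,-18.3,25.3,-9.3,0.9, -33.5,0,0,-18.3,25.3,-9.3,0.9, -33.5,0,0,-18.3,25.3,-9.3,0.9, -33.5,0,0,-18.3,25.3,-9.3,0.9, -33.5,0,0,-18.3,25.3,-9.3,0.9, -33.5,0,0,-18.3,25.3,-9.3,0.9]'
python3 - <<'E'
from h import *
from bench import *
s=state();p,R=tool(s);print(s["time"],p,s["width"],s["contact_force"],s["q"])
print(delta(p,R,tcp_for(.05),RJ),delta(p,R,tcp_for(.03),RJ))
E
```

```text
time: 5.1
tcp_pos: [0.4702, 0.0333, 0.359]
ee_rot: [-0.032, 0.706, 0.033, 0.707]
contact_force: [0.4, -0.2, -0.1]
width: 0.0273
5.1 [0.47018358 0.0332654  0.35903474] 0.027314716337919508 [ 0.36644427 -0.20700513 -0.06100975] [-0.50735169  0.2287242   0.41869638  2.09376893 -0.12551524  0.84115048
  0.07831725]
[-22.03  -8.66 -28.95   6.39  26.17   8.61] [-22.03  -8.66 -28.95   8.12  25.28   9.07]
```

```bash
python3 -m jog '[-22,-8.7,-29,3,26.2,8.6,0.9, -22,-8.7,-29,3,26.2,8.6,0.9, -22,-8.7,-29,3,26.2,8.6,0.9, -22,-8.7,-29,3,26.2,8.6,0.9, -22,-8.7,-29,6.4,26.2,8.6,0.9, -22,-8.7,-29,6.4,26.2,8.6,0.9, -22,-8.7,-29,6.4,26.2,8.6,0.9, -22,-8.7,-29,8.1,25.3,9.1,0.9, -22,-8.7,-29,8.1,25.3,9.1,0.9, -22,-8.7,-29,8.1,25.3,9.1,0.9]'
python3 - <<'E'
from h import *
from bench import *
for n in("side","top"):
    d=snapshot(n);pickle.dump(d,open(n+"4.pkl","wb"))
s=state();p,R=tool(s);print(s["time"],p,s["width"],s["contact_force"],s["q"])
print(delta(p,R,tcp_for(.03),RJ))
S,T=load("side4"),load("top4")
r=lambda a,k:cv2.resize(a,None,fx=k,fy=k,interpolation=cv2.INTER_CUBIC)
cv2.imwrite("pics/c7.png",np.hstack([r(S["frame"][130:200,255:305],8),r(T["frame"][150:220,180:230],8)]))
c=p+R.apply([CAPX,0,0]);print(c,[proj(d,c) for d in(S,T)])
E
```

```text
time: 6.1
tcp_pos: [0.5393, 0.2877, 0.2781]
ee_rot: [-0.335, 0.604, -0.013, 0.723]
contact_force: [-0.1, 0.3, 0.2]
width: 0.0276
6.2 [0.53923667 0.28888873 0.27872799] 0.02740907511506415 [ 0.25654785 -0.20163278 -0.78130506] [-0.97021847  0.60282482  0.41430569  1.8284119   0.40808784  0.8186587
 -0.43301419]
[-0.42 -0.22  0.09 -0.21  0.46  0.03]
[0.58325533 0.22098193 0.1389665 ] [array([281.22218633, 157.44793108]), array([190.79278355, 179.86041663])]
```

View pics/c7.png

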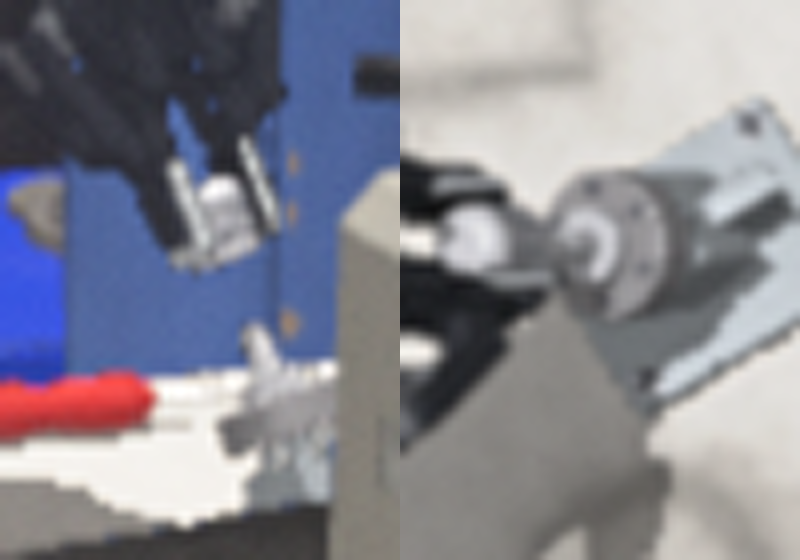

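Run:
```python
from h import *
S,T=load("side4"),load("top4")
r=lambda a,k:cv2.resize(a,None,fx=k,fy=k,interpolation=cv2.INTER_CUBIC)
a=r(S["frame"][148:186,272:298],14);b=r(T["frame"][165:203,184:216],14)
for im,x0,y0 in((a,272,148),(b,184,165)):
    for i in range(0,40,4):
        x=int((i+.5)*14)
        cv2.putText(im,str(x0+i),(x-8,8),0,.3,(0,0,255),1);cv2.line(im,(x,10),(x,14),(0,0,255),1)
        cv2.putText(im,str(y0+i),(0,x+3),0,.3,(0,0,255),1)
cv2.imwrite("pics/c8.png",np.hstack([a,b])[:590,:])
print(a.shape,b.shape)
```

```text
(532, 364, 3) (532, 448, 3)
```

View pics/c8.png

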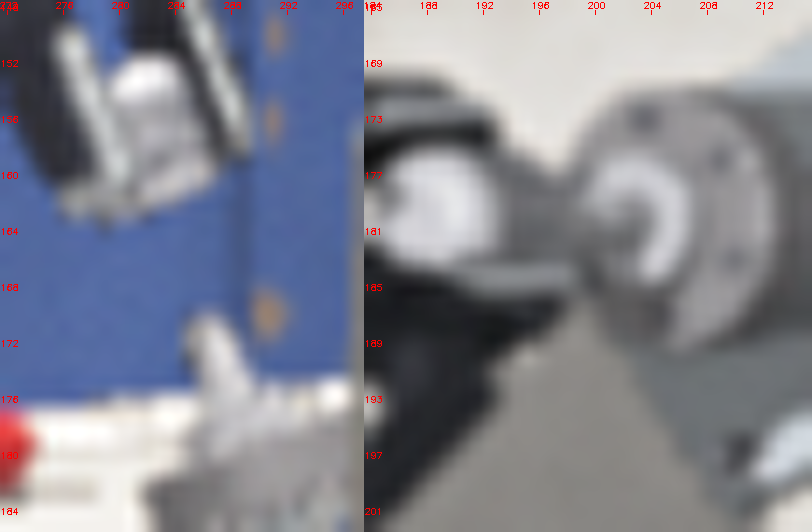

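```bash
python3 -m jog '[0,0,0,0,0,0,0.9, 0,0,0,0,0,0,0.9, 0,0,0,0,0,0,0.9]'
python3 - <<'E'
from h import *
from bench import *
s0=state()
for n in("side","top"):
    d=snapshot(n);pickle.dump(d,open(n+"5.pkl","wb"))
s=state();p,R=tool(s);print(s0["tcp_pos"],p,s["time"],delta(p,R,tcp_for(.03),RJ))
S,T=load("side5"),load("top5")
ax=-R.apply([1,0,0]);print("tool ax",ax,AX)
c=p+R.apply([CAPX,0,0]);
for nm,X in(("flat",c+ax*.015),("mouth",c-ax*.015),("tip",TIP)):print(nm,[proj(d,X) for d in(S,T)])
r=lambda a,k:cv2.resize(a,None,fx=k,fy=k,interpolation=cv2.INTER_CUBIC)
a=r(S["frame"][148:186,272:298],14);b=r(T["frame"][165:203,184:216],14)
for im,x0,y0 in((a,272,148),(b,184,165)):
    for i in range(0,40,4):
        x=int((i+.5)*14)
        cv2.putText(im,str(x0+i),(x-8,8),0,.3,(0,0,255),1);cv2.line(im,(x,10),(x,14),(0,0,255),1)
        cv2.putText(im,str(y0+i),(0,x+3),0,.3,(0,0,255),1)
cv2.imwrite("pics/c9.png",np.hstack([a,b])[:590,:])
E
```

```text
time: 6.5
tcp_pos: [0.5389, 0.2897, 0.2782]
ee_rot: [-0.335, 0.603, -0.011, 0.724]
contact_force: [0.1, 0.3, -0.7]
width: 0.0273
[0.53886844 0.2897187  0.27816004] [0.53884214 0.28969013 0.27790772] 6.6 [-0.32 -0.22  0.1  -0.23  0.34  0.03]
tool ax [-0.27255614  0.42058677  0.86534381] [-0.27524037  0.41742393  0.8660254 ]
flat [array([279.25502499, 153.05607172]), array([186.96749068, 180.24039348])]
mouth [array([282.79214831, 162.21424329]), array([194.05432466, 179.94705891])]
tip [array([285.56509309, 170.86313203]), array([199.12268167, 180.05521522])]
```

View pics/c9.png

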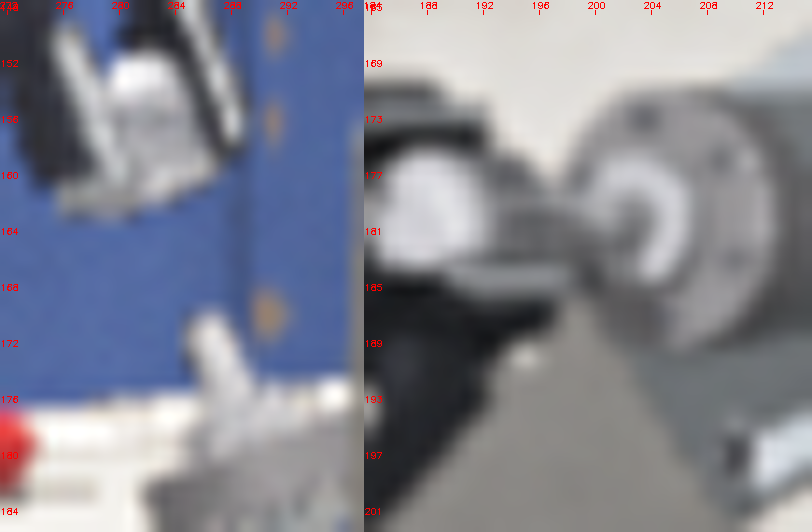

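Run:
```python
from h import *
from bench import *
np.set_printoptions(precision=1,suppress=True)
s=state();p,R=tool(s);S,T=load("side5"),load("top5")
ax=-R.apply([1,0,0]);c=p+R.apply([CAPX,0,0]);e1,e2=R.apply([0,1,0]),R.apply([0,0,1])
for d,o,nm in((S,[272,148],"S"),(T,[184,165],"T")):
    for h,r,l in((.015,.011,"flat"),(.01,.015,"bevel"),(-.015,.015,"mouth")):
        P=np.array([(proj(d,c+ax*h+r*(np.cos(t)*e1+np.sin(t)*e2))+.5-o)*14 for t in np.linspace(0,6.28,90)])
        print(nm,l,"cx,cy",P.mean(0),"L",P[P[:,0].argmin()],"R",P[P[:,0].argmax()],"top",P[P[:,1].argmin()],"bot",P[P[:,1].argmax()])
    for w in(-.0145,.0145):
        print(" finger tip",(proj(d,p+R.apply([.173,0,w]))+.5-o)*14,(proj(d,p+R.apply([.13,0,w]))+.5-o)*14)
```

```text
S flat cx,cy [108.3  77.9] L [61.8 95.9] R [155.4  59.5] top [154.4  59. ] bot [62.6 96.4]
S bevel cx,cy [116.4  99.3] L [ 53.  123.9] R [180.7  74.2] top [179.4  73.7] bot [ 54.1 124.5]
S mouth cx,cy [157.7 206.2] L [ 94.3 230.7] R [221.9 181.1] top [221.4 180.8] bot [ 94.7 231.1]
 finger tip [104.4 207.3] [32.8 22.2]
 finger tip [199.5 175. ] [129.1  -7.6]
T flat cx,cy [ 48.2 220.7] L [  0.8 219.1] R [ 96.7 223.7] top [ 46.5 161.1] bot [ 52.3 279.5]
T bevel cx,cy [ 65.1 220. ] L [  0.6 217.9] R [131.1 224.2] top [ 62.7 139.2] bot [ 70.6 299.9]
T mouth cx,cy [147.4 216.6] L [ 83.9 214.6] R [212.4 220.6] top [145.2 137.5] bot [152.7 294.7]
 finger tip [170.9 282.1] [ 27.2 290.7]
 finger tip [102.1 151.6] [-43.8 155. ]
```

Run:
```python
from h import *
S,T=load("side5"),load("top5")
def e(a,k):
    a=cv2.resize(a,None,fx=k,fy=k,interpolation=cv2.INTER_LANCZOS4)
    l=cv2.cvtColor(a,cv2.COLOR_BGR2LAB);l[...,0]=cv2.createCLAHE(2,(3,3)).apply(l[...,0]);return cv2.cvtColor(l,cv2.COLOR_LAB2BGR)
cv2.imwrite("pics/c10.png",np.hstack([e(S["frame"][142:166,270:292],18),e(T["frame"][168:192,180:202],18)]))
```

```text
(no output)
```

View pics/c10.png

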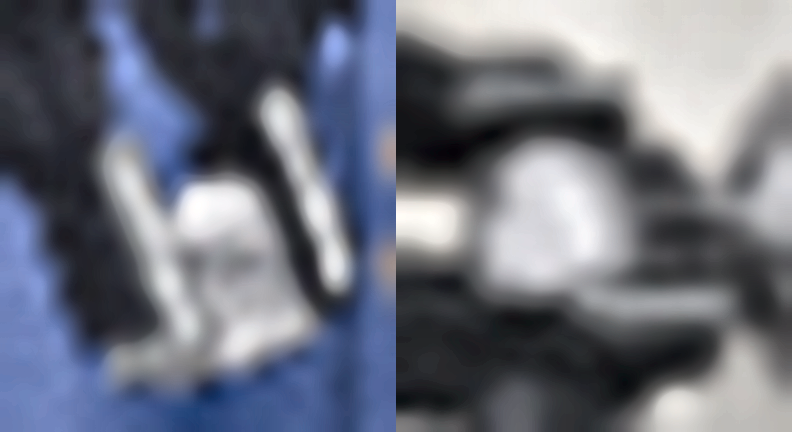

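```bash
python3 -m jog '[-0.3,-0.2,0.1,0.5,0.3,-0.08,0.9, -0.3,-0.2,0.1,1,0.3,-0.08,0.9, -0.3,-0.2,0.1,1.5,0.3,-0.08,0.9, -0.3,-0.2,0.1,2.0,0.3,-0.08,0.9, -0.3,-0.2,0.1,2.0,0.3,-0.08,0.9, -0.3,-0.2,0.1,2.0,0.3,-0.08,0.9, -0.3,-0.2,0.1,2.0,0.3,-0.08,0.9]'
cat > look.py <<'E'
import sys
from h import *
from bench import *
np.set_printoptions(precision=4,suppress=True)
k=sys.argv[1]
for n in("side","top"):
    d=snapshot(n);pickle.dump(d,open(n+k+".pkl","wb"))
s=state();p,R=tool(s);print(s["time"],p,s["width"],delta(p,R,tcp_for(0),RJ),"F tool",R.inv().apply(s["contact_force"]))
S,T=load("side"+k),load("top"+k)
ax=-R.apply([1,0,0]);c=p+R.apply([CAPX,0,0])
for nm,X in(("flat",c+ax*.015),("mouth",c-ax*.015)):print(nm,[proj(d,X) for d in(S,T)])
r=lambda a,k:cv2.resize(a,None,fx=k,fy=k,interpolation=cv2.INTER_CUBIC)
a=r(S["frame"][148:186,272:298],14);b=r(T["frame"][165:203,184:216],14)
for im,x0,y0 in((a,272,148),(b,184,165)):
    for i in range(0,40,4):
        x=int((i+.5)*14)
        cv2.putText(im,str(x0+i),(x-8,8),0,.3,(0,0,255),1);cv2.line(im,(x,10),(x,14),(0,0,255),1)
        cv2.putText(im,str(y0+i),(0,x+3),0,.3,(0,0,255),1)
cv2.imwrite("pics/look%s.png"%k,np.hstack([a,b]))
E
python3 look.py 6
```

```text
time: 7.3
tcp_pos: [0.5426, 0.2832, 0.259]
ee_rot: [-0.337, 0.602, -0.008, 0.724]
contact_force: [-0.5, 0.1, -0.1]
width: 0.0275
7.4 [0.5425 0.2833 0.2591] 0.027331809073769205 [-0.03 -0.01 -0.    0.76  0.05  0.11] F tool [ 0.9986 -0.0328  0.347 ]
flat [array([280.9468, 159.4773]), array([190.929 , 180.7326])]
mouth [array([284.4877, 168.6   ]), array([197.7498, 180.4079])]
```

View pics/look6.png

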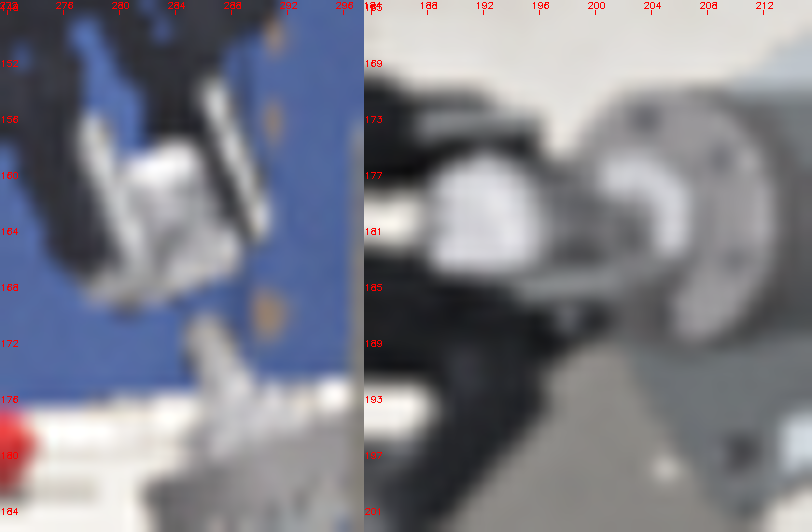

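```bash
python3 -m jog '[0,0,0,0,0.1,0.2,0.9, 0,0,0,0.3,0.1,0.2,0.9, 0,0,0,0.6,0.1,0.2,0.9, 0,0,0,0.6,0.1,0.2,0.9, 0,0,0,0.6,0.1,0.2,0.9]'
python3 look.py 7
```

```text
time: 7.9
tcp_pos: [0.5455, 0.2821, 0.2531]
ee_rot: [-0.337, 0.602, -0.009, 0.724]
contact_force: [-0.6, 0.6, 1.1]
width: 0.0275
8.0 [0.5455 0.2823 0.2532] 0.027370001884720156 [-0.02 -0.04  0.01  0.14 -0.05 -0.08] F tool [ 0.3604  0.5267 -0.0804]
flat [array([281.915 , 161.3172]), array([191.8209, 180.2749])]
mouth [array([285.4467, 170.4229]), array([198.5817, 179.9671])]
```

View pics/look7.png

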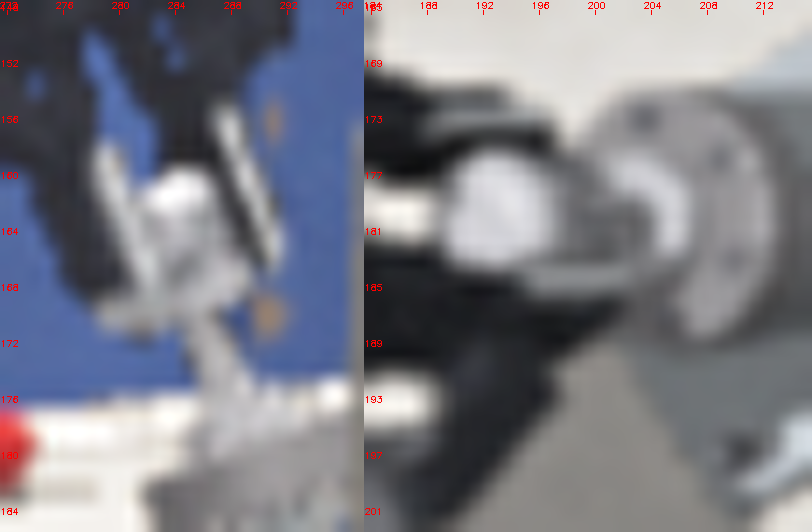

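```bash
python3 -m jog '[0,0,0,0,0,0.1,0.9, 0,0,0,0.2,0,0.1,0.9, 0,0,0,0.4,0,0.1,0.9, 0,0,0,0.6,0,0.1,0.9, 0,0,0,0.6,0,0.1,0.9]'
python3 look.py 8
```

```text
time: 8.5
tcp_pos: [0.548, 0.28, 0.2477]
ee_rot: [-0.337, 0.602, -0.009, 0.724]
contact_force: [-0.1, 0.3, 0.3]
width: 0.0273
8.6 [0.548  0.2802 0.248 ] 0.02740688408579318 [-0.03 -0.05  0.01 -0.47 -0.05 -0.17] F tool [-0.1234 -0.592   1.0457]
flat [array([282.8583, 163.0891]), array([193.0731, 179.9046])]
mouth [array([286.3859, 172.1871]), array([199.7673, 179.6092])]
```

View pics/look8.png

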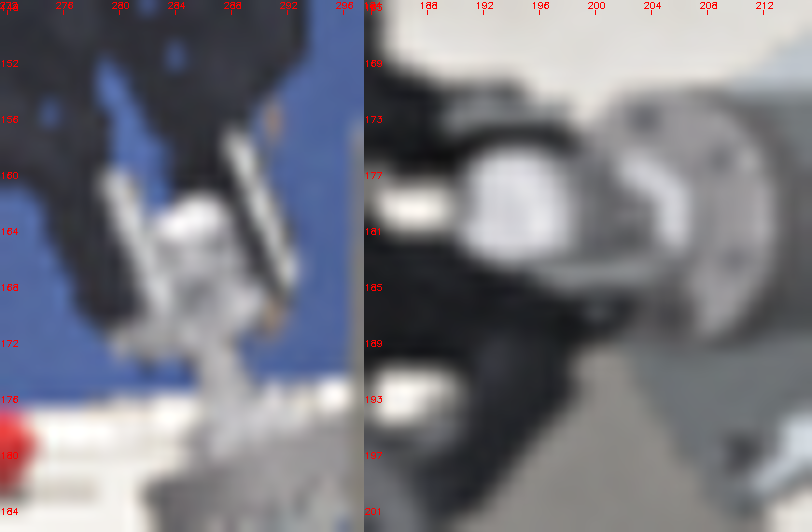

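```bash
cat > st.py <<'E'
from h import *
from bench import *
np.set_printoptions(precision=3,suppress=True)
s=state();p,R=tool(s);print(s["time"],"to TIP-axis",delta(p,R,tcp_for(0),RJ),"F tool",R.inv().apply(s["contact_force"]),"M tool",R.inv().apply(s["moment"]),s["width"])
E
python3 -m jog '[0,0,0,0.15,0,0,0.9, 0,0,0,0.3,0,0,0.9, 0,0,0,0.3,0,0,0.9]'; python3 st.py
python3 -m jog '[0,0,0,0.15,0,0,0.9, 0,0,0,0.15,0,0,0.9]';python3 st.py
```

```text
time: 8.9
tcp_pos: [0.5488, 0.2787, 0.2454]
ee_rot: [-0.337, 0.602, -0.009, 0.724]
contact_force: [0.3, -1.4, -0.5]
width: 0.0273
8.9 to TIP-axis [-0.03 -0.08  0.03 -0.79 -0.03 -0.16] F tool [ 1.113 -0.876 -0.451] M tool [-0.017  0.163  0.434] 0.027317586499829107
time: 9.1
tcp_pos: [0.5492, 0.2779, 0.2441]
ee_rot: [-0.337, 0.602, -0.009, 0.724]
contact_force: [-1.7, -0.4, 0.5]
width: 0.0273
9.1 to TIP-axis [-0.04 -0.09  0.04 -0.94 -0.02 -0.15] F tool [-0.719  0.049 -1.642] M tool [-0.074  0.289  0.329] 0.027283566269250287
```

```bash
for i in 1 2; do python3 -m jog '[0,0,0,0.1,0,0,0.9, 0,0,0,0.2,0,0,0.9, 0,0,0,0.2,0,0,0.9]' >/dev/null; python3 st.py; done
```

```text
9.4 to TIP-axis [-0.04 -0.09  0.04 -1.13 -0.02 -0.15] F tool [-1.181 -2.415 -1.176] M tool [-0.041  0.529  0.057] 0.026912892814201242
9.7 to TIP-axis [-0.03 -0.09  0.03 -1.33 -0.03 -0.15] F tool [-1.871 -3.066 -3.083] M tool [ 0.001  0.781 -0.066] 0.027110799983341406
```

```bash
python3 -m jog '[0,0,0,0,-0.06,-0.06,0.9, 0,0,0,0.2,-0.06,-0.06,0.9, 0,0,0,0.2,-0.06,-0.06,0.9]' >/dev/null; python3 st.py; python3 look.py 9
```

```text
10.0 to TIP-axis [-0.02 -0.01 -0.   -1.48  0.   -0.13] F tool [-2.296 -2.443 -2.367] M tool [0.018 0.665 0.034] 0.02719753396186458
10.1 [0.5506 0.2754 0.2394] 0.027325078010999402 [-0.02 -0.01 -0.   -1.49  0.   -0.13] F tool [-2.8717 -0.855  -2.2761]
flat [array([284.0752, 166.1752]), array([195.5656, 179.8163])]
mouth [array([287.6046, 175.2693]), array([202.1334, 179.521 ])]
```

View pics/look9.png

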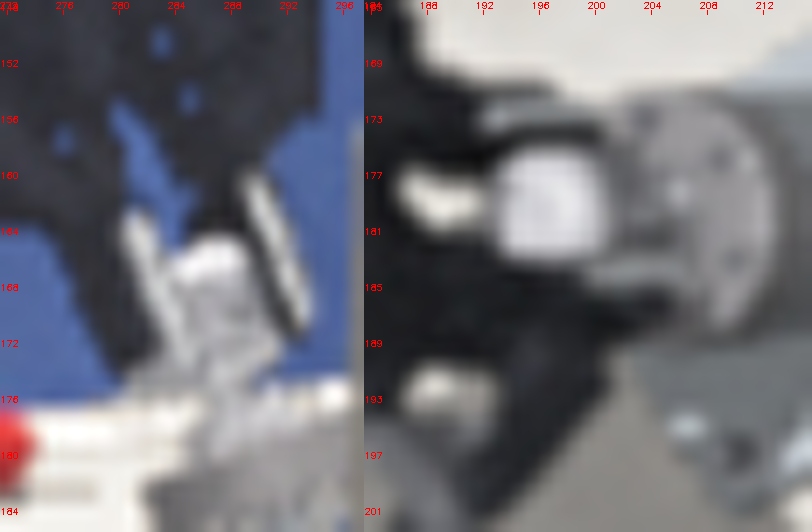

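```bash
for i in 1 2; do python3 -m jog '[0,0,0,0.1,0,-0.02,0.9, 0,0,0,0.2,0,-0.02,0.9, 0,0,0,0.2,0,-0.02,0.9]' >/dev/null; python3 st.py; done
```

```text
10.4 to TIP-axis [-0.02  0.   -0.01 -1.71 -0.   -0.11] F tool [-0.56  -1.848 -1.667] M tool [-0.021  0.402  0.141] 0.027528615763786644
10.7 to TIP-axis [-0.02  0.01 -0.01 -1.93 -0.   -0.1 ] F tool [ 0.978 -1.202  1.555] M tool [ 0.035 -0.046  0.328] 0.02738349376665215
```

```bash
python3 look.py 10
python3 - <<'E'
import cv2,pickle,numpy as np
r=lambda a,k:cv2.resize(a,None,fx=k,fy=k,interpolation=cv2.INTER_LANCZOS4)
a=pickle.load(open("side10.pkl","rb"))["frame"][158:190,276:300];b=pickle.load(open("top10.pkl","rb"))["frame"][166:198,190:214]
def e(a):
    l=cv2.cvtColor(a,cv2.COLOR_BGR2LAB);l[...,0]=cv2.createCLAHE(2,(3,3)).apply(l[...,0]);return cv2.cvtColor(l,cv2.COLOR_LAB2BGR)
cv2.imwrite("pics/z10.png",np.hstack([e(r(a,16)),e(r(b,16))]))
E
```

```text
10.8 [0.5516 0.2734 0.2356] 0.027482844349824835 [-0.02  0.01 -0.01 -1.93 -0.   -0.1 ] F tool [ 1.7435 -0.4898  1.6012]
flat [array([284.5242, 167.5373]), array([196.5875, 179.864 ])]
mouth [array([288.0548, 176.6286]), array([203.103, 179.566])]
```

View pics/z10.png

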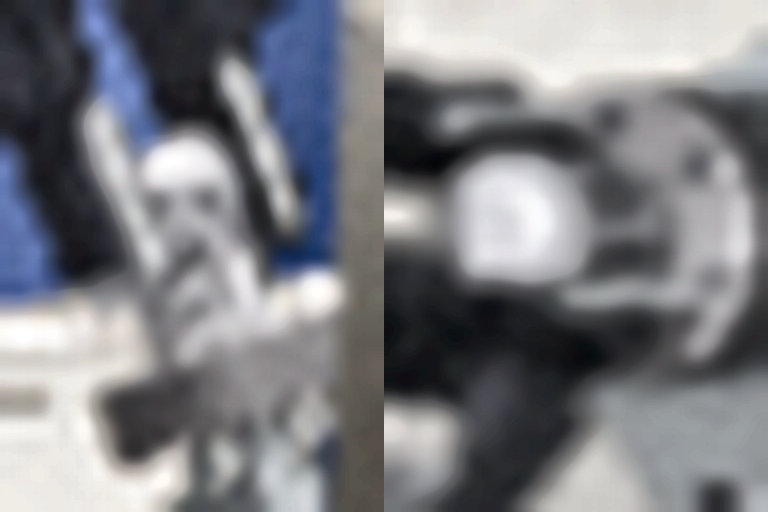

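View pics/look10.png

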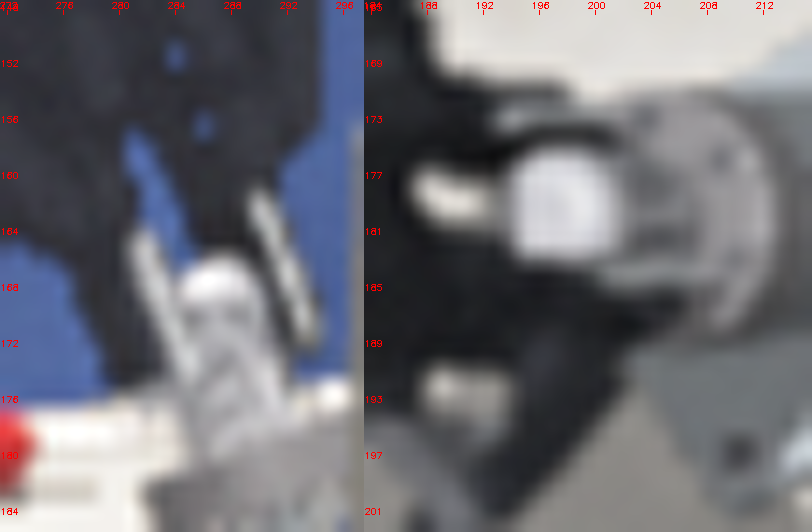

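Run:
```python
import cv2,pickle,numpy as np
o=[]
for k in("6","8","9","10"):
    a=pickle.load(open(f"side{k}.pkl","rb"))["frame"][152:188,277:299]
    g=cv2.resize(a,None,fx=9,fy=9,interpolation=cv2.INTER_CUBIC); g=cv2.convertScaleAbs(g,alpha=1.25,beta=-25)
    o.append(g)
for k in("6","8","9","10"):
    pass
cv2.imwrite("pics/seq.png",np.hstack(o))
```

```text
(no output)
```

View pics/seq.png

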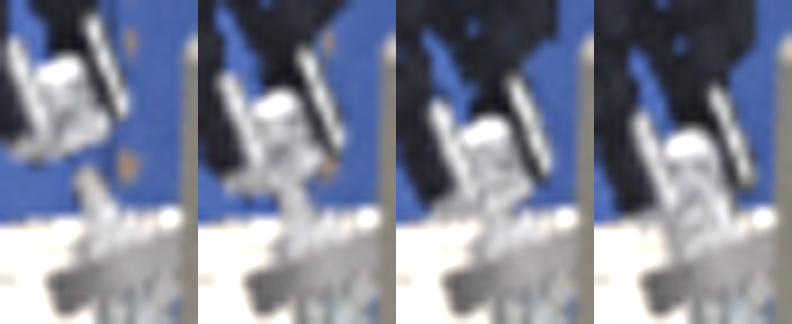

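```bash
python3 -m jog '[0,0,0,0.1,0,0,0.9, 0,0,0,0.1,0,0,0.9]' >/dev/null; python3 st.py;  python3 -m jog '[0,0,0,0.1,0,0,0.9, 0,0,0,0.1,0,0,0.9]' >/dev/null; python3 st.py; python3 -m jog '[0,0,0,0.1,0,0,0.9, 0,0,0,0.1,0,0,0.9]' >/dev/null; python3 st.py
```

```text
11.0 to TIP-axis [-0.02 -0.   -0.   -1.94 -0.   -0.1 ] F tool [-6.175 -1.098 -0.103] M tool [0.032 0.352 0.136] 0.02729270508015121
11.2 to TIP-axis [-0.03 -0.   -0.01 -1.95 -0.   -0.11] F tool [-13.628  -2.177  -3.495] M tool [-0.002  0.992  0.011] 0.027594954134049183
11.4 to TIP-axis [-0.03 -0.01 -0.01 -1.96 -0.01 -0.11] F tool [-20.151  -3.1    -7.122] M tool [ 0.002  1.549 -0.252] 0.027242569568382072
```

```bash
python3 -m jog '[0,0,0,-0.25,0,0,0.9, 0,0,0,-0.25,0,0,0.9]' >/dev/null; python3 st.py;  python3 -m jog '[0,0,0,-0.15,0,0,0.9, 0,0,0,-0.15,0,0,0.9]' >/dev/null; python3 st.py; python3 -m jog '[0,0,0,0,0.2,0,0.9, 0,0,0,0,0.2,0,0.9]' >/dev/null; python3 st.py; python3 -m jog '[0,0,0,0,-0.4,0,0.9, 0,0,0,0,-0.4,0,0.9, 0,0,0,0,-0.4,0,0.9]' >/dev/null; python3 st.py;python3 -m jog '[0,0,0,0,0.2,0,0.9, 0,0,0,0,0.2,0,0.9]' >/dev/null; python3 st.py
```

```text
11.6 to TIP-axis [-0.02  0.01 -0.01 -1.93 -0.   -0.08] F tool [-2.905 -1.288 -0.033] M tool [0.051 0.06  0.342] 0.027323561460802948
11.8 to TIP-axis [-0.02 -0.05  0.01 -1.84 -0.   -0.07] F tool [ 0.191 -0.923  0.799] M tool [-0.026 -0.045  0.42 ] 0.0276103927087952
12.0 to TIP-axis [-0.08 -0.08  0.14 -1.85 -0.06 -0.09] F tool [ 1.408 -5.319  0.214] M tool [-0.06  -0.132 -0.661] 0.02711940740193927
12.3 to TIP-axis [ 0.03 -0.01 -0.08 -1.8   0.09 -0.07] F tool [2.986 2.464 0.391] M tool [ 0.044 -0.207  1.218] 0.027590869678321285
12.5 to TIP-axis [-0.02 -0.04  0.04 -1.8   0.02 -0.08] F tool [ 0.884 -0.256  0.667] M tool [-0.    -0.165  0.442] 0.02753370265547846
```

```bash
python3 look.py 11
python3 - <<'E'
import cv2,pickle,numpy as np
o=[]
for k in("6","9","10","11"):
    a=pickle.load(open(f"side{k}.pkl","rb"))["frame"][152:188,277:299]
    b=pickle.load(open(f"top{k}.pkl","rb"))["frame"][166:196,188:210]
    f=lambda a:cv2.convertScaleAbs(cv2.resize(a,None,fx=9,fy=9,interpolation=cv2.INTER_CUBIC),alpha=1.25,beta=-25)
    o.append(np.vstack([f(a),f(b)]))
cv2.imwrite("pics/seq2.png",np.hstack(o))
E
```

```text
12.6 [0.5512 0.2736 0.2368] 0.02751868215588063 [-0.03 -0.03  0.03 -1.8   0.03 -0.08] F tool [0.4002 0.3281 1.0683]
flat [array([284.387 , 167.1459]), array([196.4462, 179.8897])]
mouth [array([287.9173, 176.2419]), array([202.9815, 179.5944])]
```

View pics/seq2.png

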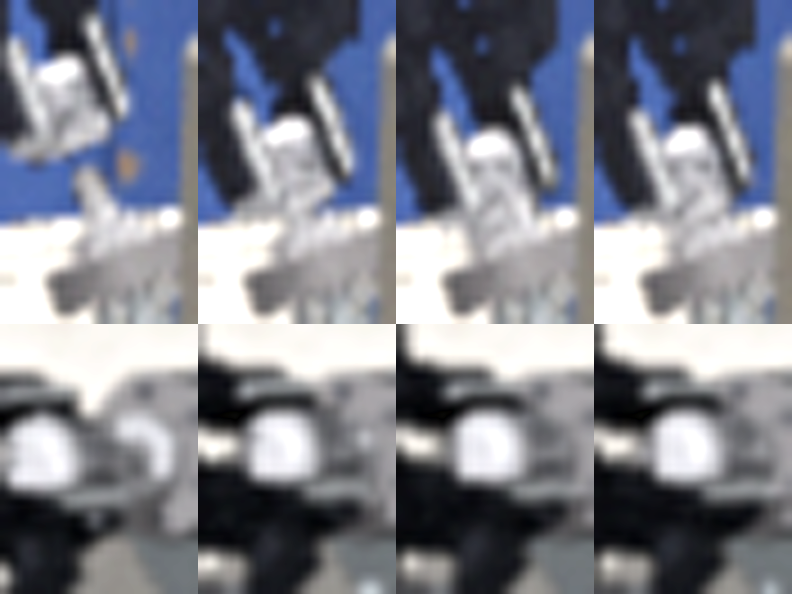

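```bash
python3 -m jog '[0,0,0,0,0,0.25,0.9, 0,0,0,0,0,0.25,0.9]' >/dev/null; python3 st.py; python3 -m jog '[0,0,0,0,0,-0.5,0.9, 0,0,0,0,0,-0.5,0.9, 0,0,0,0,0,-0.5,0.9]' >/dev/null; python3 st.py;python3 -m jog '[0,0,0,0,0,0.25,0.9, 0,0,0,0,0,0.25,0.9]' >/dev/null; python3 st.py
```

```text
12.8 to TIP-axis [-0.03 -0.28  0.06 -1.85  0.01 -0.23] F tool [-2.262 -0.956 -4.289] M tool [-0.026  1.153  0.425] 0.027224956466944075
13.1 to TIP-axis [-0.05  0.25 -0.03 -1.75  0.04  0.05] F tool [ 3.527 -0.395  5.152] M tool [-0.012 -1.036  0.382] 0.027511513232257204
13.3 to TIP-axis [-0.03 -0.02  0.01 -1.8   0.01 -0.09] F tool [ 0.316 -0.034  2.43 ] M tool [ 0.02  -0.184  0.437] 0.027545913153923334
```

```bash
python3 -m jog '[0,0,0,0.15,0,-0.05,0.95, 0,0,0,0.3,0,-0.1,0.95, 0,0,0,0.45,0,-0.1,0.95, 0,0,0,0.45,0,-0.1,0.95]' 110 >/dev/null; python3 st.py; python3 -m jog '[0,0,0,0.1,0,-0.05,0.95, 0,0,0,0.2,0,-0.05,0.95, 0,0,0,0.2,0,-0.05,0.95]' >/dev/null; python3 st.py; python3 look.py 12
```

```text
13.7 to TIP-axis [-0.03  0.09 -0.03 -1.95 -0.01 -0.06] F tool [-25.175  -3.44   -4.554] M tool [-0.009  1.385 -0.195] 0.02672263812250047
14.0 to TIP-axis [-0.05  0.14 -0.04 -1.97 -0.   -0.04] F tool [-36.115  -4.827  -7.618] M tool [ 0.021  1.972 -0.542] 0.026511126525688093
14.1 [0.5512 0.273  0.2352] 0.02656608562710278 [-0.04  0.15 -0.05 -1.97 -0.01 -0.04] F tool [-35.0764  -4.2693  -8.3427]
flat [array([284.5057, 167.6714]), array([196.651 , 179.9319])]
mouth [array([288.0485, 176.7575]), array([203.1458, 179.6141])]
```

View pics/look12.png

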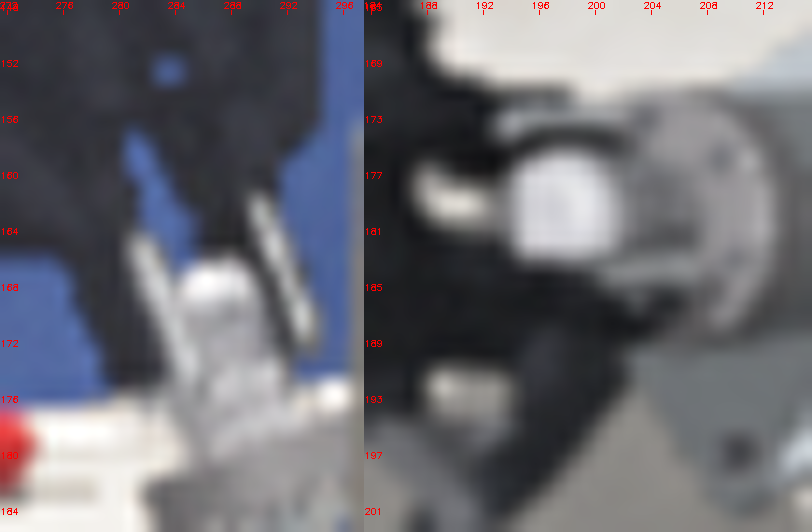

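```bash
python3 -m jog '[0,0,0,-0.2,0,0,0.95, 0,0,0,-0.43,0,0.03,0.95, 0,0,0,-0.43,0,0.03,0.95]' >/dev/null; python3 st.py; python3 -m jog '[0,0,0,0,0,0,0.5, 0,0,0,0,0,0,0.3, 0,0,0,0,0,0,0.3, 0,0,0,0,0,0,0.3, 0,0,0,0,0,0,0.3]' >/dev/null; python3 st.py; python3 look.py 13
```

```text
14.4 to TIP-axis [-0.02  0.11 -0.03 -1.93  0.   -0.02] F tool [-10.429  -1.739   1.619] M tool [ 0.049 -0.234  0.283] 0.026486393247468407
14.9 to TIP-axis [-0.02 -0.08  0.02 -2.06  0.    0.06] F tool [0.956 0.23  1.245] M tool [0.045 0.06  0.561] 0.05989339316026726
15.0 [0.5506 0.2721 0.2346] 0.0599255670954573 [-0.02 -0.06  0.02 -2.05  0.01  0.05] F tool [-0.9153 -0.5808  0.2529]
flat [array([284.3027, 168.0131]), array([197.1742, 180.3512])]
mouth [array([287.8304, 177.1142]), array([203.6791, 180.0501])]
```

View pics/look13.png

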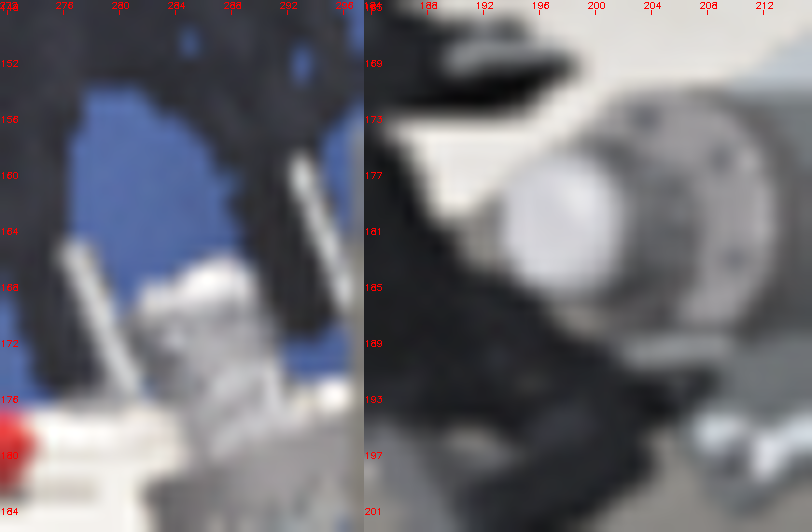

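```bash
python3 -m jog '[0,0,0,-1.5,0,0,0.1, 0,0,0,-4,0,0,0, 0,0,0,-8,0,0,0, 0,0,0,-12,0,0,0, 0,0,0,-15,0,0,0, 0,0,0,-15,0,0,0]' >/dev/null; python3 st.py; python3 look.py 14
python3 - <<'E'
from h import *
S,T=load("side14"),load("top14")
cv2.imwrite("pics/f14.png",np.hstack([cv2.resize(S["frame"],(400,300)),cv2.resize(T["frame"],(400,300))]))
np.set_printoptions(precision=1,suppress=True)
e1=np.array([-np.sin(AZ),np.cos(AZ),0]);e2=np.cross(AX,e1)
for sh in(0,.004):
  for d,o,nm in((S,[272,148],"S"),(T,[184,165],"T")):
    for h,r,l in((.01+sh,.011,"flat"),(.005+sh,.015,"bevel"),(-.02+sh,.015,"mouth"),(-.02,.013,"hub")):
        P=np.array([(proj(d,TIP+AX*h+r*(np.cos(t)*e1+np.sin(t)*e2))+.5-o)*14 for t in np.linspace(0,6.28,90)])
        if nm=="T":P+=[364,0]
        print(sh,nm,l,"c",P.mean(0),"L",P[P[:,0].argmin()],"R",P[P[:,0].argmax()],"top",P[:,1].min(),"bot",P[:,1].max())
E
```

```text
15.6 to TIP-axis [-0.03  0.48 -0.24 13.55 -0.09 -0.21] F tool [ 0.011 -0.501  1.156] M tool [-0.04   0.055  0.538] 0.08521854184053974
15.7 [0.509  0.3353 0.3657] 0.08522793165408452 [-0.02  0.06 -0.05 13.09 -0.    0.03] F tool [ 0.2884  0.7809 -0.6641]
flat [array([266.4117, 121.7745]), array([158.3028, 182.0887])]
mouth [array([269.9878, 130.9769]), array([166.8748, 181.6774])]
0 S flat c [180.1 284.7] L [133.8 302.8] R [227.  266.3] top 266.233380993719 bot 302.9316567659666
0 S bevel c [188.2 306. ] L [125.2 330.7] R [252.2 280.9] top 280.8196985262768 bot 330.8052292299256
0 S mouth c [229.4 412.1] L [166.4 436.8] R [293.4 387.1] top 387.0780200822088 bot 436.77023210851405
0 S hub c [229.5 412.1] L [174.9 433.4] R [284.9 390.4] top 390.39474955034103 bot 433.4625644363788
0 T flat c [552.2 219.7] L [505.4 216.7] R [598.6 219.7] top 162.51411553697744 bot 275.80628142235986
0 T bevel c [567.9 219.1] L [504.3 215. ] R [631.1 219.1] top 141.4670113370949 bot 295.2941139957195
0 T mouth c [643.5 215.5] L [580.8 211.6] R [705.7 215.6] top 139.55856569773664 bot 290.1381410844334
0 T
[... 244 characters left out ...]
7] R [245.6 263.9] top 263.79901977968046 bot 313.8321587530912
0.004 S mouth c [222.8 395.1] L [159.8 419.8] R [286.8 370.1] top 370.0933146348226 bot 419.82933849281625
0.004 S hub c [229.5 412.1] L [174.9 433.4] R [284.9 390.4] top 390.39474955034103 bot 433.4625644363788
0.004 T flat c [539.7 220.3] L [492.8 217.2] R [586.2 220.3] top 162.90193714238518 bot 276.58808757922856
0.004 T bevel c [555.6 219.7] L [491.8 215.6] R [618.8 219.7] top 141.78006798377066 bot 296.13981911487895
0.004 T mouth c [631.6 216.1] L [568.8 212.1] R [694.  216.1] top 139.85845606378234 bot 290.94839016592385
0.004 T hub c [643.4 215.5] L [589. 212.] R [697.3 215.5] top 149.6262225707186 bot 280.1267995073486
```

View pics/look14.png

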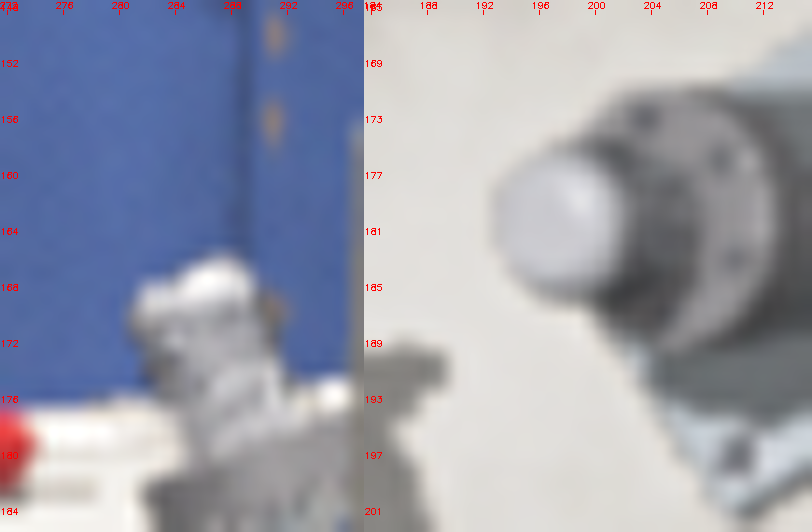

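View pics/f14.png

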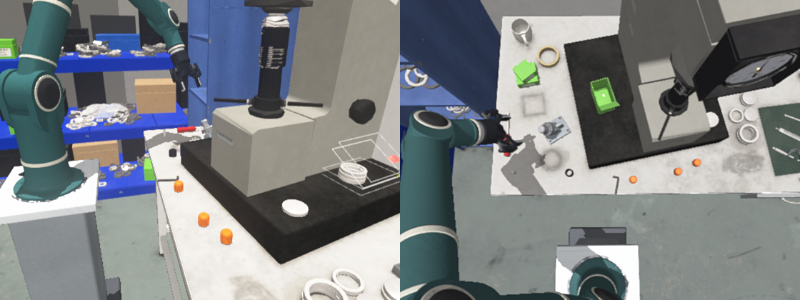

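```bash
python3 -m jog '[0,0,0,0,0,0.1,0.5, 0,0,0,0,0,0.1,1, 0,0,0,2,0,0.1,1, 0,0,0,4,0,0.1,1, 0,0,0,6,0,0.1,1, 0,0,0,8,0,0.1,1, 0,0,0,10,0,0.1,1, 0,0,0,11,0,0.1,1, 0,0,0,11.6,0,0.1,1, 0,0,0,11.6,0,0.1,1]' >/dev/null; python3 st.py; python3 look.py 15
```

```text
16.7 to TIP-axis [-0.02 -0.12  0.05  1.29  0.02 -0.04] F tool [ 0.076 -1.054  0.594] M tool [0.008 0.05  0.528] 0.00029767533675882147
16.8 [0.5422 0.2873 0.2646] -0.00023476878073583728 [-0.03  0.   -0.    1.42 -0.   -0.08] F tool [0.1253 0.1418 0.8885]
flat [array([280.5447, 157.3666]), array([188.9176, 180.2531])]
mouth [array([284.0839, 166.4819]), array([195.8255, 179.937 ])]
```

View pics/look15.png

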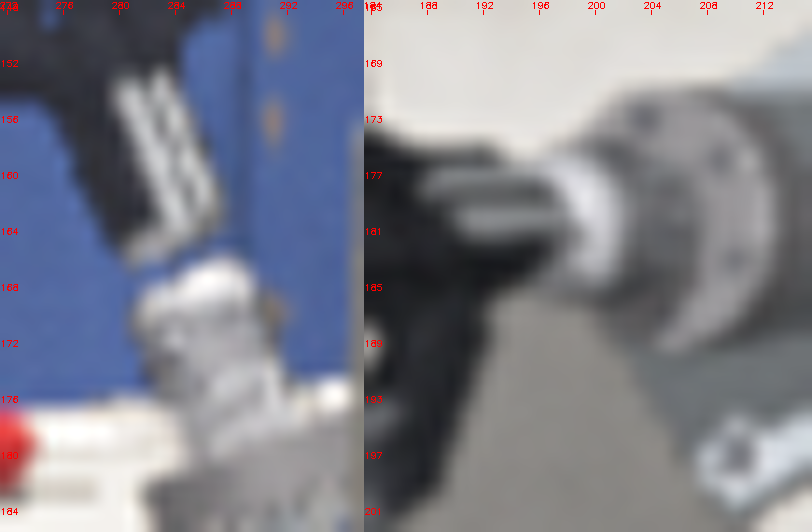

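```bash
python3 -m jog '[0,0,0,0.3,0,0,1, 0,0,0,0.6,0,0,1, 0,0,0,0.6,0,0,1]' >/dev/null; python3 st.py; for i in 1 2 3 4; do python3 -m jog '[0,0,0,0.1,0,0,1, 0,0,0,0.1,0,0,1]' >/dev/null; python3 st.py; done
```

```text
17.1 to TIP-axis [-0.02 -0.01  0.    0.78  0.01 -0.06] F tool [ 0.292  0.533 -0.43 ] M tool [-0.005  0.043  0.527] -7.905733518606685e-05
17.3 to TIP-axis [-0.03  0.    0.    0.76  0.01 -0.08] F tool [-5.28  -0.557 -1.057] M tool [0.036 0.319 0.405] 9.588113085641372e-05
17.5 to TIP-axis [-0.03  0.01 -0.    0.75  0.01 -0.09] F tool [-10.37   -1.382  -2.294] M tool [0.016 0.755 0.18 ] 4.2228786159898224e-05
17.7 to TIP-axis [-0.03  0.02 -0.01  0.74  0.   -0.1 ] F tool [-20.899  -2.971  -5.825] M tool [ 0.005  1.386 -0.001] 6.0128469646146054e-05
17.9 to TIP-axis [-0.04  0.03 -0.02  0.73  0.   -0.11] F tool [-25.277  -2.782  -6.782] M tool [-0.046  1.838 -0.236] -3.7016593647416767e-05
```

```bash
python3 -m jog '[0,0,0,-0.5,0,0,1, 0,0,0,-3,0,0,1, 0,0,0,-7,0,0,1, 0,0,0,-11,0,0,1, 0,0,0,-14,0,0,1, 0,0,0,-14,0,0,1, 0,0,0,-14,0,0,1]' >/dev/null; python3 st.py; python3 look.py 16
python3 - <<'E'
from h import *
S0,T0,S,T=load("side0"),load("top0"),load("side16"),load("top16")
print(np.abs(T["frame"][225:260,310:330].astype(int)-T0["frame"][225:260,310:330]).mean())
cv2.imwrite("pics/f16.png",np.hstack([cv2.resize(S["frame"],(400,300)),cv2.resize(T["frame"],(400,300))]))
E
```

```text
18.6 to TIP-axis [-0.02  0.   -0.01 14.39  0.   -0.05] F tool [ 0.828 -0.037  0.312] M tool [-0.063  0.092  0.555] 0.00017079045609745577
18.7 [0.5065 0.3402 0.3756] -9.279122828329606e-05 [-0.03 -0.18  0.07 14.23  0.04  0.03] F tool [ 0.4356  0.0163 -0.5013]
flat [array([265.1363, 118.2431]), array([155.0604, 182.16  ])]
mouth [array([268.698 , 127.4576]), array([163.8657, 181.7732])]
6.410952380952381
```

View pics/look16.png

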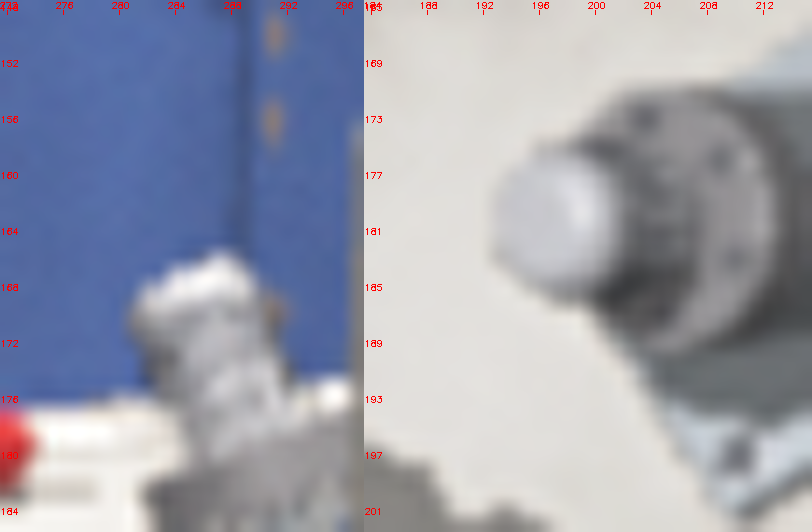

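View pics/f16.png

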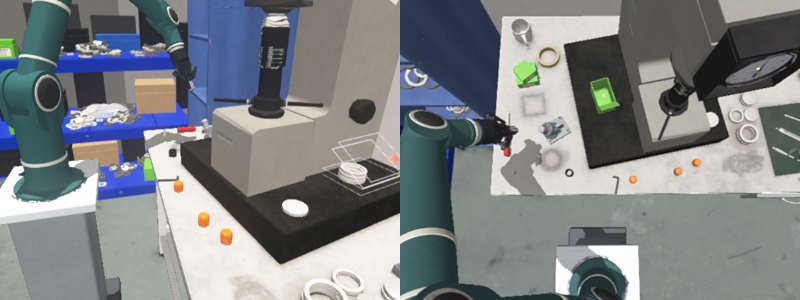

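Run:
```python
from bench import *
print(job_done()); print(state()["time"])
```

```text
the job is handed in; nothing more can be done
None
the job is handed in; nothing more can be done
```

The steel cap is on the bracket's axle. I pressed it down to a hard stop, let go, backed the gripper clear and handed the job in at about 19 s. I never touched the orange look-alikes, and the last pictures show the bench otherwise unchanged.

**Checks that passed:**
- **Around the axle:** small sideways nudges met resistance in all four directions, so the axle is inside the bore.
- **Fully home:** pushing along the axle with 36 N moved the cap no further. A second press of 25 N on the cap's flat end with shut fingers found the same stop to within about 0.5 mm.
- **Square:** the last pictures show the cap leaning along the axle with no visible gap at the hub.

**Checks that disagreed:**
- **Teeth not felt:** I did not feel the expected 6 to 13 N as the teeth bit. Readings on the way down stayed under about 3 N, and a 1 to 1.5 mm pull back also met almost no resistance. The bite is therefore not confirmed. That the cap is home rests on the hard stop and the pictures.
- **Position in the pictures:** the cap appears 1 to 2.5 mm farther out than my estimate of home, about the accuracy of that estimate. The two views of the axle tip also disagreed by about 4 mm, so I corrected by force during the insertion.

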